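# Find the dragging guide roller and seat it for rework

### The job

Three guide rollers from a switch carriage stand in the long wooden rack. Take each one by the lug on its wheel and turn it through at least an eighth of a turn, leaving it turned, and feel which one drags; then lift that roller out and seat it upright and fully home in the nest of the separate single block. Handle them gently without forcing them against the wood, leave the two free-running rollers seated in the rack and do not disturb the can, the jar and the wrench.

Things in the scene. Friction and masses are not known exactly. Their poses are not given: they have to be found in the camera images.
- wheel_1 (a joint): angle of the wheel (not the lug) of one of the three rollers on its foot, rad, 0 at the start, positive counter-clockwise seen from above; turns endlessly both ways. It does not say in which nest that roller stands. A sound bearing resists with under 0.03 N m; the dragging one, any of the three, with about 0.3 N m of dry friction, so it stays as it is put.
- wheel_2 (a joint): angle of the wheel (not the lug) of one of the three rollers on its foot, rad, 0 at the start, positive counter-clockwise seen from above; turns endlessly both ways. It does not say in which nest that roller stands. A sound bearing resists with under 0.03 N m; the dragging one, any of the three, with about 0.3 N m of dry friction, so it stays as it is put.
- wheel_3 (a joint): angle of the wheel (not the lug) of one of the three rollers on its foot, rad, 0 at the start, positive counter-clockwise seen from above; turns endlessly both ways. It does not say in which nest that roller stands. A sound bearing resists with under 0.03 N m; the dragging one, any of the three, with about 0.3 N m of dry friction, so it stays as it is put.
- screw_a (a joint): axle screw in the middle of one of the three rollers, done up tight to the foot: it does not turn, its reading stays 0 and says nothing. It names that roller: its point is the centre of the underside of the roller's foot, its z the axle. It does not say in which nest that roller stands, nor which wheel number it has.
- screw_b (a joint): axle screw in the middle of one of the three rollers, done up tight to the foot: it does not turn, its reading stays 0 and says nothing. It names that roller: its point is the centre of the underside of the roller's foot, its z the axle. It does not say in which nest that roller stands, nor which wheel number it has.
- screw_c (a joint): axle screw in the middle of one of the three rollers, done up tight to the foot: it does not turn, its reading stays 0 and says nothing. It names that roller: its point is the centre of the underside of the roller's foot, its z the axle. It does not say in which nest that roller stands, nor which wheel number it has.
- rack: fixed wooden block, 90 (x) x 315 (y) x 16 mm, with three square nests in a row along its y axis. Origin: centre of its underside on the bench, z up. Each nest is 53 mm square and 9 mm deep with a 2 mm chamfer, walls parallel to the block's edges; a roller's 50 mm square foot sits in each with 1.5 mm play per side, and the walls keep it from turning more than 0.06 rad.
- nest_right (a point): centre of the floor of the rack's right (-105 mm along the rack's y) nest, 7 mm above the bench; the underside of the guide roller in it starts here, within the play. Steel roller, 0.45 kg: square foot 50 x 50 x 12 mm; from its underside up, a 44 mm wheel from 14 to 32 mm, and on the wheel, turning with it about the axle at the foot's centre, a flat-sided lug from 32 to 60 mm, 24 mm across its flats (rack's x at the start) and 36 mm long (rack's y); 4 mm screw head on top.
- nest_mid (a point): centre of the floor of the rack's middle nest, 7 mm above the bench; the underside of the guide roller in it starts here, within the play. The lug sits on its wheel in a rubber bush (3 N m/rad), so it leads the wheel of a dragging roller by 0.1 rad while turned and springs back by that on release. The three rollers look exactly alike; one of them, in any nest, has a dragging bearing.
- nest_left (a point): centre of the floor of the rack's left (+105 mm along the rack's y) nest, 7 mm above the bench; the underside of the guide roller in it starts here, within the play. Same roller as the others.
- rework: fixed single wooden block for the roller that needs rework, 100 x 100 x 16 mm, with one empty nest at its centre of the same size as those of the rack (53 mm square, 9 mm deep, 2 mm chamfer), walls parallel to the block's edges; any quarter turn of the foot fits. Origin: centre of its underside on the bench.
- rework_floor (a point): centre of the floor of the empty nest, 7 mm above the bench: the centre of the underside of the roller's foot comes to lie here when fully home.
- can: bystander: upright metal spray can, 60 mm diameter, 170 mm tall, standing on the bench; origin at the centre of its underside. Leave alone.
- jar: bystander: small closed jar, 60 mm diameter, 75 mm tall; origin at the centre of its underside. Leave alone.
- wrench: bystander: open-end wrench 180 mm long lying flat on the bench, along its own x; origin under its middle. Leave alone.
Not all that is in view belongs to the job. What is shaped like the part that bears wheel_3 but green is not meant. Leave any purple look-alike of the part that bears wheel_2 alone.

How it is judged:
On the way, in this order (a step that is already met when the one before it is completed fails the run):
1. all three wheels have been turned, each standing at least 0.5 rad from where it started, either way ((value of joint wheel_1 above 0.5 rad or value of joint wheel_1 below -0.5 rad) and (value of joint wheel_2 above 0.5 rad or value of joint wheel_2 below -0.5 rad) and (value of joint wheel_3 above 0.5 rad or value of joint wheel_3 below -0.5 rad)), for 0.1 s.
2. the dragging roller is lifted clear of the rack (z of screw_b in the frame of rack above 0.03 m), for 0.1 s.
At the end, for the whole second after the job is handed in: The dragging roller is home in the single block's nest: foot within 4 mm of its centre sideways, at most 3.5 mm above its floor. The two free ones are still in their rack nests, at most 3.5 mm above the floor. All three upright within 0.06 rad and at rest (horizontal distance between screw_b and rework_floor below 0.004 m and z of screw_b in the frame of rework below 0.0105 m and angle between each of screw_b, screw_a, screw_c's own z axis and vertical below 0.06 rad and linear speed of each of screw_b, screw_a, screw_c below 0.02 m/s and z of each of screw_a, screw_c in the frame of rack below 0.0105 m); the robot touches nothing.
It fails at once if a free-running roller is taken out of the rack (raised more than 13 mm from its nest floor) (z of any of screw_a, screw_c in the frame of rack above 0.02 m).
It fails at once if the rack is pressed with over 60 N (rollers' weight, about 14 N, included) or the single block with over 45 N (contact force between rack and anything else above 60 N or contact force between rework and anything else above 45 N).
It fails at once if the can, jar or wrench is moved by more than 20 mm (distance of any of can, jar, wrench from where it was at the start of the episode above 0.02 m).
It also fails if it takes over 67 s, if anything falls off the work surface, if the arm or the gripper's body presses on something with over 40 N, if the wrist force passes 120 N, or if a joint passes its speed limit or range.

### The arm

A 7-joint arm with a two-finger parallel gripper is mounted at the origin on the work surface. World frame = base frame: x ahead of the robot, y to its left, z up, the work surface at z = 0. Lengths are in m, angles in rad, forces in N, time in s.
With the tool pointing down it reaches from about 0.4 to 0.85 m from the base axis. Payload 4.5 kg.
Tool frame: the origin (TCP) lies at the very end of the fingers, on their centre line; the grasp point (between the pads) lies robot.pinch_z behind it (robot.pinch_z is the distance from the TCP to the grasp point, in m); z points along the fingers, y is the direction in which the jaws open and shut (so a half turn about z gives the same grasp; the last joint's range is limited). The gripper opens to 85 mm and grips with 20 to 120 N. Pads are 22 mm wide; open, the fingers measure 114 mm over their backs; the gripper's body (76 mm by 85 mm) begins 54 mm behind the grasp point. The pads swing forward as they close: fully open they stand 13 mm farther back than shut.
Start: joints at [-1.305, 0.689, -0.195, 1.565, 0.157, 0.902, -0.215], TCP at [0.144, 0.608, 0.231] pointing down, gripper open.
Joint ranges: [-3.01, 3.01], [-0.46, 2.08], [-1.47, 1.51], [0.13, 2.56], [-1, 4.14], [0.04, 2.09], [-2.66, 2.66]. Speed limits (rad/s): [2.57, 2.57, 3.14, 3.14, 3.14, 3.14, 3.14].

### API

Orientations are given as a unit quaternion [w, x, y, z].
In Python, from workcell import robot, imaging, hand_in, masks_of gives the robot as it stands.
- The arm moves only by the shell command python3 -m handwheel 'ROWS' [FORCE]. ROWS is JSON, one flat list of numbers, 7 for each row, row after row: the opening, from -1 (shut) to 1 (fully open), then the shift along the tool's x, y, z in units of 40 mm (1.0 is 40 mm), then the turn, a rotation vector about the tool's x, y, z in units of 8 degrees (1.0 is 8 degrees). A call has 1 to 5 rows; each row shifts and turns the commanded pose from where the row before left it, along the tool's axes as they then stand; what a row does not reach is not made up. A row lasts 1/10 s, in which the tool goes at most 50 mm and 8.59 degrees, less where a joint would pass 70% of its speed; a pose out of reach is approached as far as the arm can. A call is refused whole if a number of a shift passes 1 or a number of a turn 1, either way. A call with a gripper value outside its range is refused whole. The fingers move at their own pace and stop on an object; FORCE is the grip in N (left out, the last holds). Time passes only in rows, so rows that do not move let the fingers close. It gives the time, the measured TCP pose, the force and the opening at its end, in the units of the state.
- robot.get_state(): the state, without advancing time (a new reading comes with each control period).
- imaging.capture(name): name is "scene" or "side" or "wrist"; returns a dict with "img" (420x560x3 uint8, red, green, blue), "fx", "fy", "cx", "cy" (pixels), "k1" (the pictures are not rectified: a ray, as slopes to the right and down, at radius r is drawn at 1 + k1 r^2 times it, then the intrinsics apply), "extrinsics" (4x4, takes a point from camera to world coordinates); the wrist camera has in their place "tool_from_camera" (4x4, takes a point from camera to tool coordinates, whose origin is the TCP and whose axes are the flange's). Camera axes: x right, y down, z forward; pixel columns grow to the right and rows downward; lengths in m; the calibration is good to about 2 mm. A picture is of the moment at which its call begins: read the wrist's pose just before it. There is no depth.
- hand_in(): hands the job in, once; it reports no verdict.
Trained networks look in a picture, given as the dict that the camera call returned (one of the last four; its "shot" number tells which), for a name from the list of things; names that differ only in an ending like _2 or _b are one class to them, and where a whole thing is asked for, a point or a joint stands for the part that bears it (a point fixed in the world has none). Each returns a list of dicts, best first, with "score" (0 to 1); they miss things now and then, are a little off and sometimes report something else, mostly with a low value. They report only what shows in the picture. A call takes as long as a camera call. They do not tell look-alikes from the thing itself.
- masks_of(picture, query): "pixels" (420x560 bool, what is visible of it) and "centre" ([row, column] in pixels, amid what is visible of it).
The state is a dict: "t": time; "joint_positions": joint angles; "joint_velocities": joint speeds; "joint_torque": joint torques, N m; "tcp_pos": TCP position; "tool_rot": TCP orientation; "ft_force": force on the tool from outside, world axes, zero at the start; "ft_torque": the same for the moment, N m; "finger_gap": finger opening in m.
Only numpy, scipy, OpenCV 4.12 (cv2) and the standard library are available. Lean on these libraries where they do the work, as an engineer would, in place of code of your own. Each camera call takes 0.05 s, during which the arm holds its last target.

## Working session

There is one attempt and no reset: what is moved stays moved. The work goes in short steps, Python scripts to look and compute and a shell command to move; the robot and the scene stay as the last step left them, time stands still between calls to the robot, and variables do not carry over. Pictures are saved under pics/ and viewed, and the job is handed in when it is done.

```bash
mkdir -p pics; ls; python3 - <<'E'
from workcell import robot, imaging, masks_of
import cv2
s=robot.get_state()
for k,v in s.items(): print(k,v)
print(robot.pinch_z)
for n in ["scene","side","wrist"]:
    p=imaging.capture(n)
    cv2.imwrite(f"pics/{n}0.png",p["img"][:,:,::-1])
    print(n,{k:(v.tolist() if hasattr(v,'tolist') else v) for k,v in p.items() if k!="img"})
E
```

```text
pics
t 0.0
joint_positions [-1.30520226  0.68999504 -0.19450812  1.5663565   0.15730214  0.90250219
 -0.21512691]
joint_velocities [-3.94849542e-04  4.11269910e-04  4.67302260e-04 -2.46199052e-03
  5.10209017e-04 -3.26842582e-05 -4.76546142e-04]
joint_torque [-3.58278367e-04 -5.39604342e+01 -1.26684923e+00 -1.58543479e+01
  9.13156313e-03  9.10157250e-03  1.73719940e-05]
tcp_pos [0.1434804  0.60763238 0.23047368]
tool_rot [-3.76662045e-05  1.15609971e-01  9.93294247e-01 -9.33880503e-04]
ft_force [-0.01447183  0.28607366  0.61476508]
ft_torque [-0.02991526  0.01912037 -0.04779605]
finger_gap 0.0852045222781227
0.0187
scene {'fx': 427.96733449662446, 'fy': 427.96733449662446, 'cx': 273.3102318639758, 'cy': 210.4286498478052, 'k1': -0.09050275315863213, 'extrinsics': [[0.8389262490113487, 0.4044979922302334, -0.3641210279583679, 0.9025059851071363], [0.5440642441737891, -0.6060586281083226, 0.5802473933651591, -0.5858972008864678], [0.014030214943192669, -0.6848900010783979, -0.728511385972436, 0.7111728631714648], [0.0, 0.0, 0.0, 1.0]], 'shot': 1}
side {'fx': 491.07195290285813, 'fy': 
[... 162 characters left out ...]
940724203, 0.014652152406504896], [-0.679060399538998, -0.5284114652823589, 0.5095667739718581, -0.6757919405753614], [-0.017593882390669478, -0.6822400534046654, -0.7309165238471644, 0.9206943049743541], [0.0, 0.0, 0.0, 1.0]], 'shot': 2}
wrist {'fx': 344.75264572045734, 'fy': 344.75264572045734, 'cx': 279.90057856026294, 'cy': 208.85358143172132, 'k1': -0.012947096679905463, 'tool_from_camera': [[0.000653109466294579, -0.9548614106265415, -0.2970509382989949, 0.0773830765810733], [0.9999997575932037, 0.0006953296361411004, -3.647229428657082e-05, -0.0007142272305802333], [0.0002413743072139765, -0.29705084247142843, 0.9548616332880148, -0.1422643573063899], [0.0, 0.0, 0.0, 1.0]], 'shot': 3}
```

View pics/scene0.png

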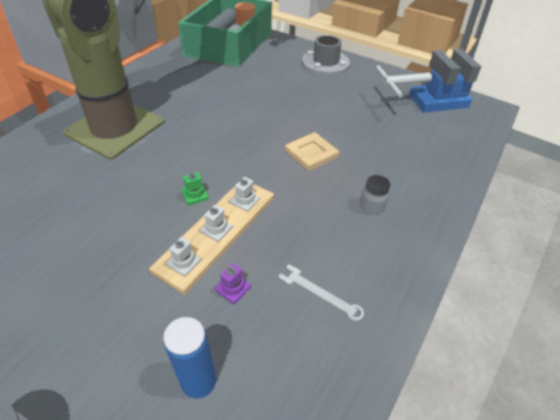

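View pics/side0.png

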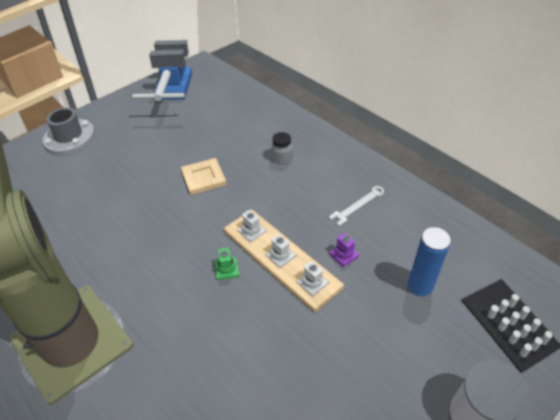

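View pics/wrist0.png

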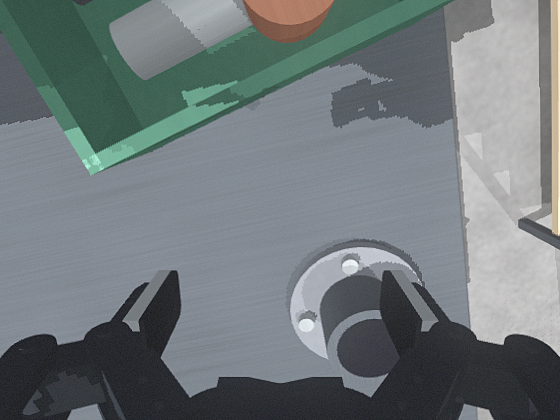

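The scene view shows three grey rollers in the rack at about (182,256), (215,222) and (244,194), with the empty block at (312,150). A green look-alike stands at (194,188) and a purple one at (233,283). Neither is in the rack, so I leave both alone.

```bash
cat > h.py <<'E'
import numpy as np, cv2
from scipy.spatial.transform import Rotation as R
from scipy.optimize import least_squares
from workcell import robot, imaging, masks_of
def rot(q): return R.from_quat([q[1],q[2],q[3],q[0]])
def pose(s):
    T=np.eye(4);T[:3,:3]=rot(s["tool_rot"]).as_matrix();T[:3,3]=s["tcp_pos"];return T
def shot(name):
    s=robot.get_state(); p=imaging.capture(name)
    p["T"]=pose(s)@np.array(p["tool_from_camera"]) if name=="wrist" else np.array(p["extrinsics"])
    return p
def proj(p,X):
    X=np.atleast_2d(X);Ti=np.linalg.inv(p["T"]);c=X@Ti[:3,:3].T+Ti[:3,3]
    u=c[:,:2]/c[:,2:];r2=(u**2).sum(1,keepdims=True);u=u*(1+p["k1"]*r2)
    return u*[p["fx"],p["fy"]]+[p["cx"],p["cy"]]
def onplane(p,uv,z):
    uv=np.atleast_2d(uv).astype(float);d=(uv-[p["cx"],p["cy"]])/[p["fx"],p["fy"]];u=d.copy()
    for _ in range(20): u=d/(1+p["k1"]*(u**2).sum(1,keepdims=True))
    r=np.c_[u,np.ones(len(u))]@p["T"][:3,:3].T;o=p["T"][:3,3]
    return o+r*((z-o[2])/r[:,2:])
def box(x,y,yaw,lx,ly,z0,z1):
    c,s=np.cos(yaw),np.sin(yaw)
    return np.array([[x+c*a*lx/2-s*b*ly/2,y+s*a*lx/2+c*b*ly/2,z] for z in(z0,z1) for a in(-1,1) for b in(-1,1)])
def fitbox(views,masks,x0,lx,ly,z0,z1):
    # match silhouette hull via moments-free distance: hull of mask contour vs projected hull
    cs=[]
    for m in masks:
        c=max(cv2.findContours(m.astype(np.uint8),cv2.RETR_EXTERNAL,cv2.CHAIN_APPROX_NONE)[0],key=len)
        h=cv2.convexHull(c)[:,0].astype(float)
        # sample hull
        d=np.vstack([h,h[:1]]);cs.append(np.vstack([np.linspace(d[i],d[i+1],max(2,int(np.linalg.norm(d[i+1]-d[i])/3)),endpoint=False) for i in range(len(h))]))
    def f(v):
        r=[]
        for p,c in zip(views,cs):
            H=cv2.convexHull(proj(p,box(*v,lx,ly,z0,z1)).astype(np.float32))
            r+=[cv2.pointPolygonTest(H,(float(a),float(b)),True) for a,b in c]
        return np.array(r)
    o=least_squares(f,x0,loss="soft_l1",diff_step=1e-4,x_scale=[.1,.1,.5]);return o.x,np.sqrt((f(o.x)**2).mean())
E
python3 - <<'E'
from h import *
V=[shot("scene"),shot("side")]
for q in ["rack","rework","wheel_1","can","jar","wrench"]:
    for p,n in zip(V,["scene","side"]):
        ms=masks_of(p,q)
        print(q,n,[(round(m["score"],2),np.round(m["centre"]).tolist(),int(m["pixels"].sum())) for m in ms])
        for m in ms[:5]:
            r,c=m["centre"];print("   ",np.round(onplane(p,[c,r],0.016 if q in("rack","rework") else 0.04)[0],3))
E
```

```text
rack scene [(0.66, [247.0, 211.0], 3044)]
    [ 0.503 -0.191  0.016]
rack side [(0.68, [266.0, 291.0], 2983), (0.31, [267.0, 316.0], 47)]
    [ 0.476 -0.184  0.016]
    [ 0.516 -0.224  0.016]
rework scene [(0.88, [151.0, 312.0], 1224)]
    [0.523 0.199 0.016]
rework side [(0.74, [176.0, 206.0], 1069), (0.34, [267.0, 286.0], 2890)]
    [0.518 0.199 0.016]
    [ 0.468 -0.178  0.016]
wheel_1 scene [(0.91, [186.0, 192.0], 392), (0.81, [223.0, 218.0], 477), (0.77, [283.0, 232.0], 441), (0.73, [244.0, 210.0], 3409), (0.69, [255.0, 183.0], 488), (0.69, [193.0, 244.0], 325)]
    [ 0.373 -0.09   0.04 ]
    [ 0.491 -0.146  0.04 ]
    [ 0.605 -0.25   0.04 ]
    [ 0.512 -0.2    0.04 ]
    [ 0.485 -0.251  0.04 ]
wheel_1 side [(0.84, [263.0, 226.0], 357), (0.73, [244.0, 343.0], 392), (0.69, [277.0, 313.0], 368), (0.67, [225.0, 249.0], 289), (0.65, [249.0, 280.0], 375), (0.31, [174.0, 205.0], 1089)]
    [ 0.363 -0.09   0.04 ]
    [ 0.594 -0.234  0.04 ]
    [ 0.478 -0.251  0.04 ]
    [ 0.476 -0.038  0.04 ]
    [ 0.48  -0.145  0.04 ]
can scene [(0.67, [363.0, 191.0], 2929), (0.57, [213.0, 215.0], 55)]
    [ 0.641 -0.411  0.04 ]
    [ 0.468 -0.127  0.04 ]
can side [(0.75, [260.0, 431.0], 1895)]
    [ 0.706 -0.404  0.04 ]
jar scene [(0.29, [192.0, 248.0], 393)]
    [ 0.489 -0.034  0.04 ]
jar side [(0.59, [150.0, 280.0], 592)]
    [0.719 0.117 0.04 ]
wrench scene [(0.94, [293.0, 322.0], 824), (0.65, [223.0, 217.0], 444)]
    [ 0.755 -0.175  0.04 ]
    [ 0.49  -0.148  0.04 ]
wrench side [(0.95, [205.0, 356.0], 458)]
    [ 0.712 -0.172  0.04 ]
```

```bash
python3 - <<'E'
from h import *
V=[shot("scene"),shot("side")]
def wood(p,roi):
    x0,y0,x1,y1=roi
    h=cv2.cvtColor(p["img"],cv2.COLOR_RGB2HSV); m=((h[...,0]>8)&(h[...,0]<30)&(h[...,1]>60)).astype(np.uint8)
    k=np.zeros_like(m);k[y0:y1,x0:x1]=m[y0:y1,x0:x1]
    n,l,st,_=cv2.connectedComponentsWithStats(k); 
    return (l==1+np.argmax(st[1:,4]))
rr=[(140,170,285,300),(215,205,350,315)]
wr=[(275,125,345,175),(175,150,235,200)]
for nm,rois,x0,lx,ly in [("rack",rr,[.48,-.15,0.],.09,.315),("rework",wr,[.52,.2,0.3],.1,.1)]:
    M=[wood(p,r) for p,r in zip(V,rois)]
    print(nm,[int(m.sum()) for m in M])
    for sel in ([0,1],[0],[1]):
        x,e=fitbox([V[i] for i in sel],[M[i] for i in sel],x0,lx,ly,0,.016); print(sel,np.round(x,4),round(e,2))
    if nm=="rack":
        xr,_=fitbox(V,M,x0,lx,ly,0,.016)
        for k in(-1,0,1): print(k,xr[0]-np.sin(xr[2])*.105*k, xr[1]+np.cos(xr[2])*.105*k)
for i,(p,n) in enumerate(zip(V,["scene","side"])):
    im=p["img"][:,:,::-1].copy()
    B=proj(p,box(*xr,.09,.315,0,.016)).astype(np.float32);cv2.polylines(im,[cv2.convexHull(B).astype(int)],True,(0,0,255),1)
    x=rr[i];cv2.imwrite(f"pics/fit_{n}.png",cv2.resize(im[x[1]-30:x[3]+20,x[0]-20:x[2]+20],None,fx=3.4,fy=3.4))
E
```

```text
rack [3121, 2674]
[0, 1] [ 0.4807 -0.1434 -0.0006] 0.99
[0] [ 0.4801 -0.1437 -0.0018] 1.03
[1] [ 0.4814 -0.1422 -0.0023] 0.9
-1 0.4806557002594762 -0.2484376909668709
0 0.48071376580958186 -0.14343770702214884
1 0.48077183135968754 -0.03843772307742678
rework [1158, 1072]
[0, 1] [ 0.5165  0.2115 -0.3726] 0.43
[0] [ 0.5162  0.2108 -0.3704] 0.44
[1] [ 0.517   0.2125 -0.3743] 0.31
```

```bash
python3 -c "
from h import *
a=cv2.imread('pics/fit_scene.png');b=cv2.imread('pics/fit_side.png')
cv2.imwrite('pics/fit2.png',np.hstack([cv2.resize(x,(400,400)) for x in(a,b)]))"
```

```text
(no output)
```

View pics/fit2.png

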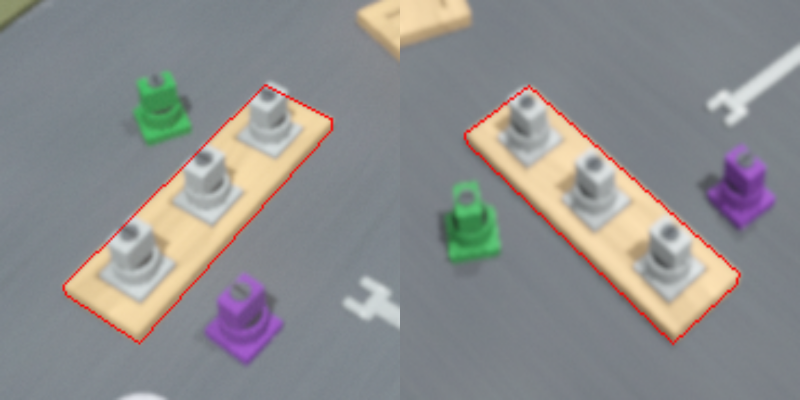

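Both views agree on the rack, centred at (0.481, -0.143) with yaw about 0, so its nests are at y = -0.248, -0.143 and -0.038. The block is at (0.5165, 0.2115) with yaw -0.37. The crop confirms that the three grey rollers stand in the rack. I'll turn the tool first so the jaws open along world x.

```bash
cat >> h.py <<'E'
def to(x,y,z,yaw=None):
    """remaining delta in tool units to target; yaw = azimuth of tool y axis (deg)"""
    s=robot.get_state();Rm=rot(s["tool_rot"]).as_matrix()
    d=Rm.T@(np.array([x,y,z])-s["tcp_pos"])/.04
    if yaw is None: yaw=np.degrees(np.arctan2(Rm[1,1],Rm[0,1]))
    a=np.radians(yaw);Y=np.array([np.cos(a),np.sin(a),0]);Z=np.array([0,0,-1.]);Rt=np.c_[np.cross(Y,Z),Y,Z]
    rv=np.degrees(R.from_matrix(Rm.T@Rt).as_rotvec())/8
    dt=Rt.T@(np.array([x,y,z])-s["tcp_pos"])/.04
    print("shift now-axes",np.round(d,3),"target-axes",np.round(dt,3),"turn",np.round(rv,3))
    print("t",round(s["t"],2),"tcp",np.round(s["tcp_pos"],4),"F",np.round(s["ft_force"],1),"M",np.round(s["ft_torque"],3),"gap",round(s["finger_gap"],4),"q",np.round(s["joint_positions"],2), "yaw",round(np.degrees(np.arctan2(Rm[1,1],Rm[0,1])),2))
E
python3 -c "
from h import *
to(.481,-.038,.16,0)"
python3 -m handwheel '[1,0,0,0,0,0,1, 1,0,0,0,0,0,1, 1,0,0,0,0,0,1, 1,0,0,0,0,0,1, 1,0,0,0,0,0,1]' 20
python3 -m handwheel '[1,0,0,0,0,0,1, 1,0,0,0,0,0,1, 1,0,0,0,0,0,1, 1,0,0,0,0,0,1, 1,0,0,0,0,0,0.6]' 20
python3 -c "
from h import *
to(.481,-.038,.16,0)"
```

```text
shift now-axes [-11.921 -13.788   1.783] target-axes [-16.157   8.435   1.783] turn [1.00e-03 0.00e+00 9.59e+00]
t 0.95 tcp [0.1436 0.6083 0.2313] F [-0.   1.2 -0.4] M [ 0.009 -0.028  0.02 ] gap 0.0852 q [-1.31  0.69 -0.19  1.57  0.16  0.9  -0.22] yaw 76.72
t: 1.45
tcp_pos: [0.1435, 0.6084, 0.2314]
tool_rot: [-0.0, 0.451, 0.893, 0.0]
ft_force: [0.5, 0.0, 0.3]
finger_gap: 0.0852
t: 1.95
tcp_pos: [0.1433, 0.6084, 0.2313]
tool_rot: [-0.0, 0.709, 0.705, 0.0]
ft_force: [0.5, 0.5, -0.3]
finger_gap: 0.0855
shift now-axes [-16.111   8.535   1.781] target-axes [-16.159   8.442   1.782] turn [-0.    -0.001 -0.041]
t 1.95 tcp [0.1433 0.6084 0.2313] F [ 0.5  0.5 -0.3] M [0.001 0.009 0.009] gap 0.0855 q [-1.52  0.69  0.2   1.58 -0.16  0.89 -1.27] yaw -0.33
```

```bash
for i in 1; do
python3 -m handwheel '[1,-0.81,0.43,0.09,0,0,0, 1,-0.81,0.43,0.09,0,0,0, 1,-0.81,0.43,0.09,0,0,0, 1,-0.81,0.43,0.09,0,0,0, 1,-0.81,0.43,0.09,0,0,0]'; done
python3 -m handwheel '[1,-0.81,0.43,0.09,0,0,0, 1,-0.81,0.43,0.09,0,0,0, 1,-0.81,0.43,0.09,0,0,0, 1,-0.81,0.43,0.09,0,0,0, 1,-0.81,0.43,0.09,0,0,0]'
python3 -m handwheel '[1,-0.81,0.43,0.09,0,0,0, 1,-0.81,0.43,0.09,0,0,0, 1,-0.81,0.43,0.09,0,0,0, 1,-0.81,0.43,0.09,0,0,0, 1,-0.81,0.43,0.09,0,0,0]'
python3 -c "
from h import *
to(.481,-.038,.16,0)"
```

```text
t: 2.45
tcp_pos: [0.2298, 0.4451, 0.2134]
tool_rot: [-0.0, 0.707, 0.707, 0.0]
ft_force: [0.6, -0.3, -0.5]
finger_gap: 0.0856
t: 2.95
tcp_pos: [0.3158, 0.2832, 0.1954]
tool_rot: [-0.0, 0.707, 0.707, 0.001]
ft_force: [0.8, 0.8, 0.5]
finger_gap: 0.0855
t: 3.45
tcp_pos: [0.4018, 0.1209, 0.1773]
tool_rot: [0.0, 0.707, 0.707, 0.001]
ft_force: [0.4, -0.1, -0.1]
finger_gap: 0.085
shift now-axes [-3.969  1.983  0.433] target-axes [-3.971  1.979  0.434] turn [ 0.007 -0.004 -0.008]
t 3.45 tcp [0.4018 0.1209 0.1773] F [ 0.4 -0.1 -0.1] M [-0.023  0.004 -0.017] gap 0.085 q [-0.42  0.54  0.03  2.22 -0.04  0.38 -0.36] yaw -0.06
```

```bash

python3 -m handwheel '[1,-0.8,0.4,0.09,0,0,0, 1,-0.8,0.4,0.09,0,0,0, 1,-0.8,0.4,0.09,0,0,0, 1,-0.8,0.4,0.09,0,0,0, 1,-0.77,0.38,0.09,0,0,0]'
python3 -c "
from h import *
to(.481,-.038,.16,0)
p=shot('wrist');cv2.imwrite('pics/w1.png',p['img'][:,:,::-1])
print(np.round(proj(p,[[.481,y,z] for y in(-.0384,-.143,-.248) for z in(.007,.067)]),0).tolist())
import pickle;pickle.dump({k:p[k] for k in('img','T','fx','fy','cx','cy','k1')},open('w1.pkl','wb'))
print(len(masks_of(p,'wheel_1')))
for q in('wheel_1','rack'):
  print(q,[(round(m['score'],2),np.round(m['centre']).tolist(),int(m['pixels'].sum())) for m in masks_of(p,q)])
"
```

```text
t: 3.95
tcp_pos: [0.4808, -0.0385, 0.1593]
tool_rot: [0.0, 0.708, 0.706, 0.0]
ft_force: [0.2, -0.0, 0.3]
finger_gap: 0.0854
shift now-axes [ 0.012  0.004 -0.017] target-axes [ 0.012  0.004 -0.017] turn [ 0.007 -0.001 -0.012]
t 3.95 tcp [ 0.4808 -0.0385  0.1593] F [ 0.2 -0.   0.3] M [ 0.067 -0.053 -0.001] gap 0.0854 q [ 0.    0.63 -0.03  2.07  0.04  0.45 -0.06] yaw -0.1
[[282.0, 191.0], [282.0, 212.0], [282.0, 296.0], [282.0, 336.0], [282.0, 382.0], [282.0, 434.0]]
5
wheel_1 [(0.92, [199.0, 279.0], 2233), (0.92, [245.0, 147.0], 2541), (0.86, [312.0, 282.0], 2166), (0.82, [377.0, 378.0], 257), (0.66, [378.0, 283.0], 84)]
rack [(0.58, [245.0, 281.0], 16960)]
```

View pics/w1.png

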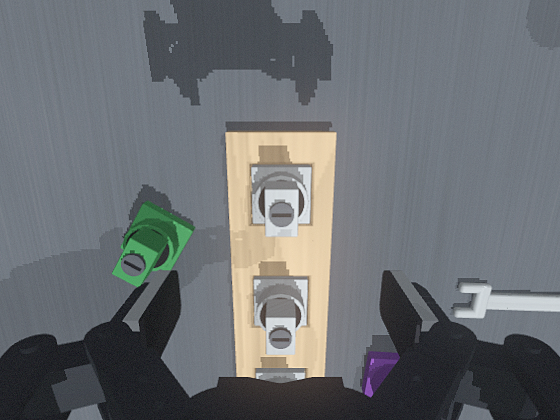

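```bash
python3 -c "
import pickle
from h import *
p=pickle.load(open('w1.pkl','rb'))
g=cv2.cvtColor(p['img'],cv2.COLOR_RGB2GRAY)
cs=cv2.HoughCircles(g,cv2.HOUGH_GRADIENT,1,30,param1=100,param2=15,minRadius=8,maxRadius=16)
for c in cs[0]:
  if 250<c[0]<310 and 180<c[1]<370: print(c,np.round(onplane(p,c[:2],.071),4))
print(np.round(onplane(p,[[227,131],[336,131],[236,360],[330,360]],.016),4))
cv2.imwrite('pics/w1z.png',cv2.resize(p['img'][150:370,220:345,::-1],None,fx=2.7,fy=2.7))
"
```

```text
[279.5 337.5  10.9] [[ 0.4789 -0.1417  0.071 ]]
[281.5 212.5  13.8] [[ 0.4805 -0.0374  0.071 ]]
[[ 0.4365  0.0143  0.016 ]
 [ 0.5249  0.0143  0.016 ]
 [ 0.4349 -0.2113  0.016 ]
 [ 0.5297 -0.2115  0.016 ]]
```

View pics/w1z.png

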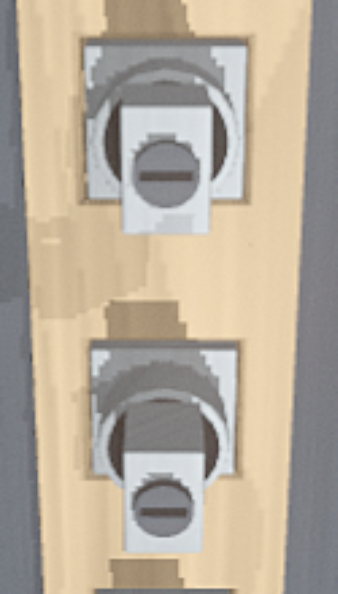

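The left roller's screw is at about pixel (282,214), which gives (0.4807, -0.0385). The middle one is at about (280,338), giving (0.4797, -0.142). The jaws line up with the flats, so I'm descending on the left roller.

```bash

python3 -m handwheel '[1,0,0,0.9,0,0,0, 1,0,0,0.9,0,0,0, 1,0,0,0.8,0,0,0, 1,0,0,0.3,0,0,0]' 20
python3 -c "
from h import *
to(.4805,-.0385,.042,0)"
python3 -m handwheel '[-0.2,0,0,0,0,0,0, -0.2,0,0,0,0,0,0, -1,0,0,0,0,0,0, -1,0,0,0,0,0,0, -1,0,0,0,0,0,0]' 20
python3 -c "
from h import *
to(.4805,-.0385,.042,0)"
```

```text
t: 4.55
tcp_pos: [0.4781, -0.0349, 0.0412]
tool_rot: [-0.002, 0.707, 0.708, -0.001]
ft_force: [-0.5, 0.3, 0.3]
finger_gap: 0.0854
shift now-axes [-0.09   0.059 -0.02 ] target-axes [-0.09   0.059 -0.019] turn [-0.03  -0.009  0.012]
t 4.55 tcp [ 0.4781 -0.0349  0.0412] F [-0.5  0.3  0.3] M [0.006 0.034 0.012] gap 0.0854 q [-0.01  0.86 -0.01  2.13  0.05  0.16 -0.08] yaw 0.1
t: 5.05
tcp_pos: [0.4812, -0.0369, 0.0445]
tool_rot: [0.001, 0.708, 0.707, 0.001]
ft_force: [1.3, -0.5, 6.2]
finger_gap: 0.0238
shift now-axes [-0.039 -0.017  0.061] target-axes [-0.039 -0.017  0.061] turn [ 0.023 -0.001 -0.01 ]
t 5.05 tcp [ 0.4812 -0.0369  0.0445] F [ 1.3 -0.5  6.2] M [ 0.128 -0.007  0.031] gap 0.0238 q [-0.01  0.85 -0.01  2.13  0.06  0.16 -0.08] yaw -0.08
```

```bash

python3 -m handwheel '[-1,-0.02,0,-0.02,0,0,0]'
python3 -c "
from h import *
to(.4805,-.0385,.042,0)"
python3 -m handwheel '[-1,0,0,0,0,0,0.6, -1,0,0,0,0,0,0.7, -1,0,0,0,0,0,0.7, -1,0,0,0,0,0,0.7]'
python3 -c "
from h import *
to(.4805,-.0385,.042,0)"
```

```text
t: 5.15
tcp_pos: [0.4805, -0.0375, 0.0446]
tool_rot: [0.0, 0.707, 0.707, 0.001]
ft_force: [0.4, 0.7, -4.5]
finger_gap: 0.024
shift now-axes [-0.026 -0.001  0.066] target-axes [-0.026 -0.     0.066] turn [ 0.011 -0.003 -0.008]
t 5.15 tcp [ 0.4805 -0.0375  0.0446] F [ 0.4  0.7 -4.5] M [-0.005 -0.02  -0.037] gap 0.024 q [-0.01  0.85 -0.01  2.13  0.06  0.16 -0.07] yaw -0.06
t: 5.55
tcp_pos: [0.4818, -0.0369, 0.0445]
tool_rot: [0.001, 0.828, 0.561, 0.002]
ft_force: [3.3, 0.6, 1.9]
finger_gap: 0.0231
shift now-axes [-0.048 -0.016  0.064] target-axes [-0.039 -0.032  0.064] turn [ 0.026 -0.012 -2.72 ]
t 5.55 tcp [ 0.4818 -0.0369  0.0445] F [3.3 0.6 1.9] M [ 0.341 -0.503  0.349] gap 0.0231 q [-0.03  0.85  0.03  2.13 -0.13  0.16 -0.27] yaw -21.76
```

```bash

python3 -m handwheel '[-1,0,0,0,0,0,0.7, -1,0,0,0,0,0,0.7, -1,0,0,0,0,0,0.7, -1,0,0,0,0,0,0.7]'
python3 -c "
from h import *
to(.4805,-.0385,.042,-45)"
python3 -m handwheel '[-1,0,0,0,0,0,0.6, -1,0,0,0,0,0,0.3, -1,0,0,0,0,0,0]'
python3 -c "
from h import *
to(.4805,-.0385,.042,-45)"
```

```text
t: 5.95
tcp_pos: [0.4824, -0.0372, 0.0446]
tool_rot: [0.001, 0.921, 0.389, 0.002]
ft_force: [3.7, 0.5, -0.4]
finger_gap: 0.0239
shift now-axes [-0.056 -0.012  0.064] target-axes [-0.056 -0.011  0.064] turn [ 0.023 -0.027  0.102]
t 5.95 tcp [ 0.4824 -0.0372  0.0446] F [ 3.7  0.5 -0.4] M [ 0.297 -0.749  0.321] gap 0.0239 q [-0.06  0.85  0.07  2.13 -0.32  0.16 -0.47] yaw -44.18
t: 6.25
tcp_pos: [0.4825, -0.0374, 0.0445]
tool_rot: [0.001, 0.943, 0.332, 0.002]
ft_force: [4.9, 1.7, 1.6]
finger_gap: 0.0235
shift now-axes [-0.056 -0.009  0.063] target-axes [-0.055 -0.015  0.064] turn [ 0.023 -0.027 -0.773]
t 6.25 tcp [ 0.4825 -0.0374  0.0445] F [4.9 1.7 1.6] M [ 0.429 -1.196  0.414] gap 0.0235 q [-0.07  0.86  0.08  2.13 -0.38  0.17 -0.54] yaw -51.18
```

The left roller resists steadily at about 0.3 to 0.4 N m, so it is the dragging candidate. I'll release it and test the other two.

```bash

python3 -m handwheel '[0.3,0,0,0,0,0,0, 1,0,0,0,0,0,0, 1,0,0,0,0,0,0, 1,0,0,-1,0,0,0, 1,0,0,-0.8,0,0,-0.9]'
python3 -m handwheel '[1,0,0,0,0,0,-1, 1,0,0,0,0,0,-1, 1,0,0,0,0,0,-1, 1,0,0,0,0,0,-1, 1,0,0,0,0,0,-1]'
python3 -c "
from h import *
to(.4797,-.142,.116,0)"
```

```text
t: 6.75
tcp_pos: [0.4781, -0.038, 0.1162]
tool_rot: [-0.001, 0.92, 0.391, -0.002]
ft_force: [0.4, 0.1, -0.5]
finger_gap: 0.0854
t: 7.25
tcp_pos: [0.4787, -0.038, 0.1159]
tool_rot: [-0.001, 0.73, 0.683, -0.001]
ft_force: [0.5, -0.1, 0.6]
finger_gap: 0.0851
shift now-axes [-2.592  0.196 -0.003] target-axes [-2.599  0.025 -0.003] turn [-0.015  0.002 -0.471]
t 7.25 tcp [ 0.4787 -0.038   0.1159] F [ 0.5 -0.1  0.6] M [-0.016 -0.037  0.004] gap 0.0851 q [-0.02  0.71 -0.    2.1   0.    0.34 -0.09] yaw -3.77
```

```bash

python3 -m handwheel '[1,0,0,0,0,0,-0.45, 1,-0.9,0,0,0,0,0, 1,-0.9,0.02,0,0,0,0, 1,-0.8,0,0,0,0,0, 1,0,0,0,0,0,0]'
python3 -c "
from h import *
to(.4797,-.142,.045,0)
p=shot('wrist');cv2.imwrite('pics/w2.png',p['img'][:,:,::-1])
g=cv2.cvtColor(p['img'],cv2.COLOR_RGB2GRAY)
cs=cv2.HoughCircles(g,cv2.HOUGH_GRADIENT,1,30,param1=100,param2=15,minRadius=8,maxRadius=25)
for c in cs[0]: print(c,np.round(onplane(p,c[:2],.071),4))
import pickle;pickle.dump({k:p[k] for k in('img','T','fx','fy','cx','cy','k1')},open('w2.pkl','wb'))
"
```

```text
t: 7.75
tcp_pos: [0.478, -0.1479, 0.1159]
tool_rot: [0.001, 0.713, 0.701, -0.002]
ft_force: [0.8, 0.2, -0.4]
finger_gap: 0.0851
shift now-axes [0.154 0.044 1.771] target-axes [0.147 0.043 1.772] turn [-0.013  0.026 -0.124]
t 7.75 tcp [ 0.478  -0.1479  0.1159] F [ 0.8  0.2 -0.4] M [-0.002 -0.02   0.01 ] gap 0.0851 q [ 0.23  0.72 -0.04  2.04  0.09  0.38  0.1 ] yaw -0.99
[278.5  29.5  23.3] [[ 0.4775 -0.0387  0.071 ]]
[ 81.5 121.5  18.8] [[ 0.3724 -0.0806  0.071 ]]
[286.5 347.5  24.4] [[ 0.4793 -0.2257  0.071 ]]
[290.5 207.5  24.4] [[ 0.4826 -0.13    0.071 ]]
[116.5 129.5  22.2] [[ 0.3904 -0.0851  0.071 ]]
[270.5  58.5  18.8] [[ 0.4732 -0.0517  0.071 ]]
[305.5  70.5  17.7] [[ 0.4908 -0.0577  0.071 ]]
[266.5 315.5  14.4] [[ 0.467  -0.2012  0.071 ]]
[335.5  38.5  18.8] [[ 0.5055 -0.0431  0.071 ]]
[139.5 153.5  11.8] [[ 0.401 -0.098  0.071]]
[154.5 119.5  11. ] [[ 0.4114 -0.0803  0.071 ]]
[261.5 230.5   9.6] [[ 0.4657 -0.1438  0.071 ]]
```

View pics/w2.png

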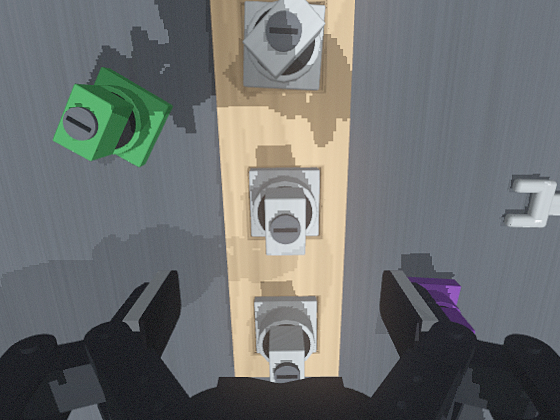

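The left lug at (285,32) now stands at about 45°. The middle screw is at (285,229) and the right one at (287,373).

```bash
python3 -c "
import pickle
from h import *
p=pickle.load(open('w2.pkl','rb'))
print(np.round(onplane(p,[[285,31],[285,229.5],[287,373]],.071),4))
to(.4797,-.143,.045,0)"
```

```text
[[ 0.4806 -0.0394  0.071 ]
 [ 0.4794 -0.1433  0.071 ]
 [ 0.4795 -0.2463  0.071 ]]
shift now-axes [0.044 0.038 1.77 ] target-axes [0.042 0.035 1.77 ] turn [-0.013  0.009 -0.099]
t 7.8 tcp [ 0.4783 -0.1447  0.1158] F [-0.1  1.4  0.1] M [ 0.065 -0.043  0.016] gap 0.0855 q [ 0.23  0.72 -0.05  2.04  0.09  0.38  0.1 ] yaw -0.79
```

```bash

python3 -m handwheel '[1,0.03,0.03,0.8,0,0,-0.1, 1,0,0,0.8,0,0,0, 1,0,0,0.18,0,0,0, 0,0,0,0,0,0,0]' 20
python3 -c "
from h import *
to(.4797,-.143,.045,0)"
python3 -m handwheel '[0,0,0,0,0,0,0, -1,0,0,0,0,0,0, -1,0,0,0,0,0,0, -1,0,0,0,0,0,0]' 20
python3 -c "
from h import *
to(.4797,-.143,.045,0)"
```

```text
t: 8.2
tcp_pos: [0.4798, -0.1392, 0.0441]
tool_rot: [-0.002, 0.705, 0.71, -0.001]
ft_force: [-1.0, -0.2, 0.6]
finger_gap: 0.0735
shift now-axes [-0.094 -0.003 -0.024] target-axes [-0.094 -0.002 -0.024] turn [-0.025 -0.009  0.051]
t 8.2 tcp [ 0.4798 -0.1392  0.0441] F [-1.  -0.2  0.6] M [-0.012 -0.015  0.011] gap 0.0735 q [ 0.21  0.86 -0.03  2.07  0.11  0.22  0.09] yaw 0.41
t: 8.6
tcp_pos: [0.4814, -0.1407, 0.0459]
tool_rot: [0.001, 0.705, 0.709, 0.0]
ft_force: [-1.0, 0.3, 6.8]
finger_gap: 0.0238
shift now-axes [-0.058 -0.042  0.022] target-axes [-0.058 -0.042  0.022] turn [0.01  0.002 0.038]
t 8.6 tcp [ 0.4814 -0.1407  0.0459] F [-1.   0.3  6.8] M [ 0.086  0.06  -0.065] gap 0.0238 q [ 0.21  0.85 -0.03  2.07  0.11  0.22  0.09] yaw 0.31
```

```bash

python3 -m handwheel '[0,-0.05,0,0,0,0,0, 0,0,0,0,0,0,0, -1,0,0,0,0,0,0, -1,0,0,0,0,0,0, -1,0,0,0,0,0,0]' 20
python3 -c "
from h import *
to(.4797,-.143,.045,0)"
python3 -m handwheel '[-1,0,0,0,0,0,0.6, -1,0,0,0,0,0,0.7, -1,0,0,0,0,0,0.7, -1,0,0,0,0,0,0.7]'
python3 -c "
from h import *
to(.4797,-.143,.045,0)"
python3 -m handwheel '[-1,0,0,0,0,0,0.7, -1,0,0,0,0,0,0.7, -1,0,0,0,0,0,0.7, -1,0,0,0,0,0,0.7]'
python3 -c "
from h import *
to(.4797,-.143,.045,-45)"
```

```text
t: 9.1
tcp_pos: [0.4812, -0.1426, 0.0449]
tool_rot: [0.0, 0.705, 0.709, 0.0]
ft_force: [0.1, 0.8, 1.6]
finger_gap: 0.0233
shift now-axes [-0.009 -0.036 -0.002] target-axes [-0.009 -0.036 -0.002] turn [0.002 0.    0.039]
t 9.1 tcp [ 0.4812 -0.1426  0.0449] F [0.1 0.8 1.6] M [-0.045  0.019 -0.061] gap 0.0233 q [ 0.21  0.86 -0.03  2.07  0.11  0.22  0.1 ] yaw 0.31
t: 9.5
tcp_pos: [0.4812, -0.1428, 0.0449]
tool_rot: [0.0, 0.827, 0.563, 0.0]
ft_force: [-0.6, -0.6, 2.2]
finger_gap: 0.0238
shift now-axes [-0.019 -0.034 -0.002] target-axes [-0.005 -0.038 -0.002] turn [ 4.000e-03  1.000e-03 -2.688e+00]
t 9.5 tcp [ 0.4812 -0.1428  0.0449] F [-0.6 -0.6  2.2] M [-0.162 -0.011  0.079] gap 0.0238 q [ 0.18  0.86  0.02  2.07 -0.07  0.21 -0.11] yaw -21.5
t: 9.9
tcp_pos: [0.4814, -0.1429, 0.0449]
tool_rot: [0.0, 0.92, 0.391, 0.0]
ft_force: [-0.7, 0.1, 1.8]
finger_gap: 0.0237
shift now-axes [-0.031 -0.03  -0.002] target-axes [-0.032 -0.029 -0.002] turn [ 0.007 -0.002  0.137]
t 9.9 tcp [ 0.4814 -0.1429  0.0449] F [-0.7  0.1  1.8] M [-0.163 -0.038  0.066] gap 0.0237 q [ 0.15  0.86  0.07  2.07 -0.26  0.22 -0.31] yaw -43.91
```

The middle roller resists with only 0.07 N m, so it runs free. On to the right one.

```bash

python3 -m handwheel '[0.3,0,0,0,0,0,0, 1,0,0,0,0,0,0, 1,0,0,0,0,0,0, 1,0,0,-1,0,0,0, 1,0,0,-0.8,0,0,-0.9]'
python3 -m handwheel '[1,0,0,0,0,0,-1, 1,0,0,0,0,0,-1, 1,0,0,0,0,0,-1, 1,0,0,0,0,0,-1, 1,0,0,0,0,0,-0.65]'
python3 -m handwheel '[1,-0.8,0,0,0,0,0, 1,-0.9,0,0,0,0,0, 1,-0.9,0,0,0,0,0, 1,0,0,0,0,0,0]'
python3 -c "
from h import *
p=shot('wrist');cv2.imwrite('pics/w3.png',p['img'][:,:,::-1])
import pickle;pickle.dump({k:p[k] for k in('img','T','fx','fy','cx','cy','k1')},open('w3.pkl','wb'))
to(.48,-.248,.045,0)
print(proj(p,[.48,-.248,.071]))
"
```

```text
t: 10.4
tcp_pos: [0.4803, -0.1424, 0.1172]
tool_rot: [-0.001, 0.892, 0.452, -0.001]
ft_force: [0.3, -0.6, -0.2]
finger_gap: 0.0852
t: 10.9
tcp_pos: [0.4808, -0.1426, 0.1169]
tool_rot: [-0.0, 0.701, 0.714, 0.0]
ft_force: [-0.1, 0.3, -0.2]
finger_gap: 0.0852
t: 11.3
tcp_pos: [0.4812, -0.2537, 0.1169]
tool_rot: [0.002, 0.705, 0.709, -0.002]
ft_force: [0.3, -0.6, 1.3]
finger_gap: 0.0854
shift now-axes [ 0.053 -0.035  1.794] target-axes [ 0.049 -0.035  1.794] turn [-0.001  0.013  0.057]
t 11.35 tcp [ 0.4814 -0.25    0.1168] F [0.2 0.9 0.4] M [0.082 0.026 0.042] gap 0.0852 q [ 0.44  0.75 -0.08  1.92  0.12  0.47  0.28] yaw 0.45
[[280.62439489 227.03890587]]
```

View pics/w3.png

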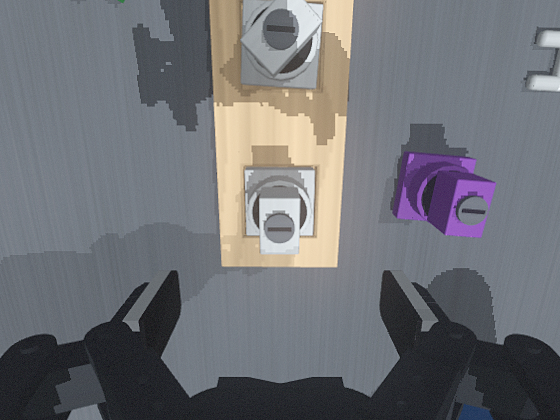

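The right screw is at (280,228), so it stands at about (0.480, -0.2487).

```bash

python3 -m handwheel '[1,0,-0.03,0.8,0,0,0.05, 1,0,0,0.8,0,0,0, 1,0,0,0.2,0,0,0, 0,0,0,0,0,0,0, 0,0,0,0,0,0,0]' 20
python3 -c "
from h import *
to(.48,-.2485,.045,0)"
```

```text
t: 11.85
tcp_pos: [0.4818, -0.2461, 0.0457]
tool_rot: [0.0, 0.705, 0.709, 0.0]
ft_force: [-0.0, 0.2, 0.0]
finger_gap: 0.0589
shift now-axes [-0.058 -0.044  0.018] target-axes [-0.059 -0.044  0.018] turn [0.007 0.    0.047]
t 11.85 tcp [ 0.4818 -0.2461  0.0457] F [-0.   0.2  0. ] M [0.003 0.012 0.03 ] gap 0.0589 q [ 0.42  0.88 -0.06  1.95  0.14  0.32  0.26] yaw 0.38
```

```bash

python3 -m handwheel '[-1,-0.05,-0.035,0,0,0,0, -1,0,0,0,0,0,0, -1,0,0,0,0,0,0, -1,0,0,0,0,0,0]' 20
python3 -c "
from h import *
to(.48,-.2485,.045,0)"
python3 -m handwheel '[-1,0,0,0,0,0,0.6, -1,0,0,0,0,0,0.7, -1,0,0,0,0,0,0.7, -1,0,0,0,0,0,0.7]'
python3 -c "
from h import *
to(.48,-.2485,.045,0)"
python3 -m handwheel '[-1,0,0,0,0,0,0.7, -1,0,0,0,0,0,0.7, -1,0,0,0,0,0,0.7, -1,0,0,0,0,0,0.7, -1,0,0,0,0,0,0.2]'
python3 -c "
from h import *
to(.48,-.2485,.045,-45)"
```

```text
t: 12.25
tcp_pos: [0.4805, -0.2492, 0.0459]
tool_rot: [0.001, 0.705, 0.709, 0.0]
ft_force: [-0.1, -1.0, 7.1]
finger_gap: 0.0238
shift now-axes [ 0.018 -0.012  0.023] target-axes [ 0.018 -0.012  0.023] turn [0.014 0.008 0.037]
t 12.25 tcp [ 0.4805 -0.2492  0.0459] F [-0.1 -1.   7.1] M [-0.072  0.133  0.011] gap 0.0238 q [ 0.43  0.87 -0.06  1.95  0.14  0.32  0.26] yaw 0.3
t: 12.65
tcp_pos: [0.4804, -0.2493, 0.0459]
tool_rot: [0.001, 0.827, 0.563, 0.0]
ft_force: [-0.7, -1.2, 6.8]
finger_gap: 0.0232
shift now-axes [ 0.014 -0.015  0.023] target-axes [ 0.019 -0.009  0.023] turn [ 0.014  0.005 -2.69 ]
t 12.65 tcp [ 0.4804 -0.2493  0.0459] F [-0.7 -1.2  6.8] M [-0.063  0.292  0.005] gap 0.0232 q [ 0.39  0.88  0.01  1.95 -0.03  0.31  0.05] yaw -21.52
t: 13.15
tcp_pos: [0.4801, -0.2494, 0.0459]
tool_rot: [0.001, 0.925, 0.379, 0.0]
ft_force: [-0.6, -1.2, 6.9]
finger_gap: 0.0236
shift now-axes [ 0.014 -0.018  0.023] target-axes [ 0.014 -0.018  0.023] turn [ 0.013 -0.    -0.056]
t 13.15 tcp [ 0.4801 -0.2494  0.0459] F [-0.6 -1.2  6.9] M [-0.025  0.29  -0.035] gap 0.0236 q [ 0.34  0.88  0.09  1.96 -0.22  0.31 -0.19] yaw -45.45
```

The right roller also runs free, with about 0.03 N m or less. The left one drags. I'll release here and go back to the left, keeping the yaw.

```bash

python3 -m handwheel '[0.3,0,0,0,0,0,0, 1,0,0,0,0,0,0, 1,0,0,0,0,0,0, 1,0,0,-1,0,0,0, 1,0,0,-0.9,0,0,0]'
python3 -m handwheel '[1,0.6,-0.6,0,0,0,0, 1,0.8,-0.8,0,0,0,0, 1,0.8,-0.8,0,0,0,0, 1,0.8,-0.8,0,0,0,0, 1,0.5,-0.5,0,0,0,0]'
python3 -m handwheel '[1,0.1,-0.1,0,0,0,0, 1,0,0,0,0,0,0, 1,0,0,0,0,0,0]'
python3 -c "
from h import *
p=shot('wrist');cv2.imwrite('pics/w4.png',p['img'][:,:,::-1])
q=shot('scene');r=shot('side')
cv2.imwrite('pics/s4.png',np.hstack([cv2.resize(q['img'][130:310,140:320],(400,400)),cv2.resize(r['img'][180:320,200:360],(400,400))])[:,:,::-1])
import pickle;pickle.dump({k:p[k] for k in('img','T','fx','fy','cx','cy','k1')},open('w4.pkl','wb'))
to(.4807,-.039,.045,-46)
print(proj(p,[.4807,-.039,.071]))
"
```

```text
t: 13.65
tcp_pos: [0.4789, -0.2481, 0.1209]
tool_rot: [-0.001, 0.925, 0.381, -0.001]
ft_force: [0.7, 0.3, 0.0]
finger_gap: 0.0851
t: 14.15
tcp_pos: [0.4802, -0.0464, 0.1207]
tool_rot: [-0.001, 0.924, 0.382, -0.0]
ft_force: [0.6, -0.5, -0.2]
finger_gap: 0.0856
t: 14.45
tcp_pos: [0.4808, -0.0465, 0.1209]
tool_rot: [0.001, 0.925, 0.38, -0.0]
ft_force: [-0.1, -0.2, 0.2]
finger_gap: 0.0854
shift now-axes [ 0.137 -0.14   1.898] target-axes [ 0.135 -0.14   1.898] turn [0.005 0.003 0.069]
t 14.6 tcp [ 0.4807 -0.0468  0.1209] F [-0.4 -0.1  0.5] M [ 0.005  0.009 -0.026] gap 0.0856 q [-0.1   0.71  0.17  2.1  -0.31  0.36 -0.48] yaw -45.45
[[272.06362497 224.01624222]]
```

View pics/w4.png

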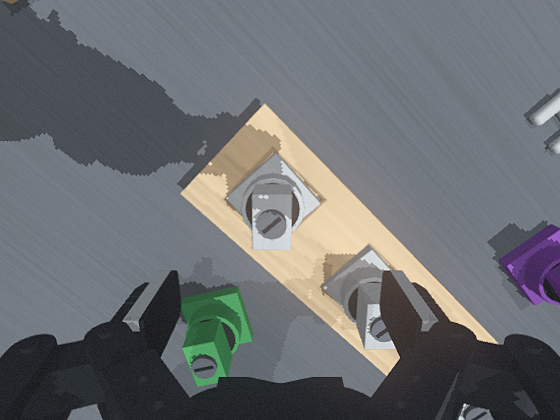

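View pics/s4.png

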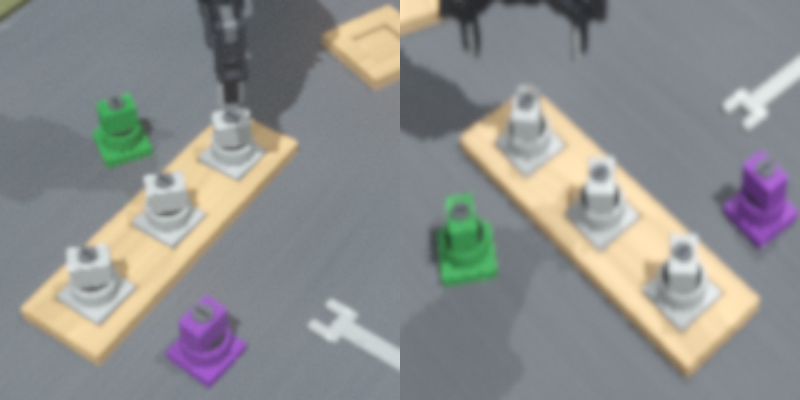

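All three lugs are visibly turned. The left one is aligned with the tool to within about 1°, with its screw at (271,224). I'll estimate its foot yaw, then descend.

```bash
python3 -c "
import pickle
from h import *
p=pickle.load(open('w4.pkl','rb'))
cv2.imwrite('pics/w4z.png',cv2.resize(p['img'][95:265,170:340,::-1],None,fx=3.5,fy=3.5,interpolation=cv2.INTER_CUBIC))
"
```

```text
(no output)
```

View pics/w4z.png

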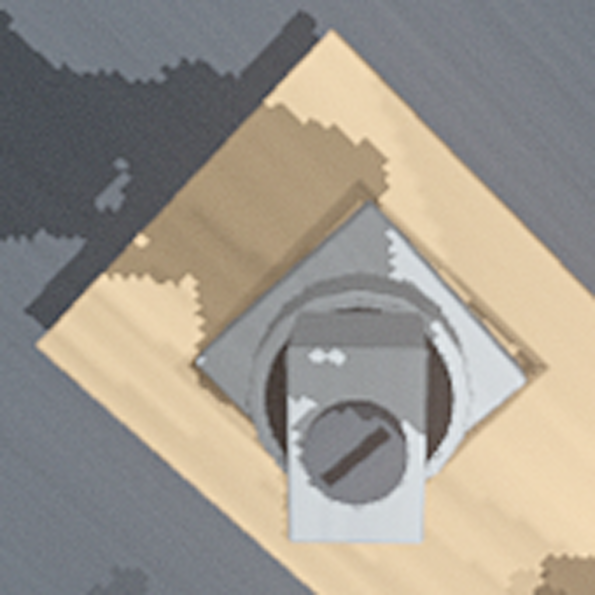

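```bash

python3 -m handwheel '[1,0.1,-0.13,0.5,0,0,0.07, 1,0,0,0.8,0,0,0, 1,0,0,0.5,0,0,0, 0,0,0,0.07,0,0,0, 0,0,0,0,0,0,0]' 20
python3 -c "
from h import *
to(.4805,-.039,.044,-46)"
```

```text
t: 15.1
tcp_pos: [0.4796, -0.0394, 0.0459]
tool_rot: [-0.0, 0.927, 0.375, -0.0]
ft_force: [-0.3, 0.6, 0.7]
finger_gap: 0.0589
shift now-axes [0.022 0.008 0.048] target-axes [0.022 0.008 0.048] turn [-0.004  0.006  0.008]
t 15.1 tcp [ 0.4796 -0.0394  0.0459] F [-0.3  0.6  0.7] M [-0.024 -0.032 -0.048] gap 0.0589 q [-0.06  0.85  0.08  2.13 -0.35  0.17 -0.46] yaw -45.93
```

```bash
python3 -c "
import pickle
from h import *
p=pickle.load(open('w4.pkl','rb'))
a=onplane(p,[[276,153],[225.7,198.4],[320,204.1]],.019);b=onplane(p,[[264.9,103.6],[180.9,193.6],[340,180.7]],.016)
an=lambda u,v:np.degrees(np.arctan2(*(v-u)[1::-1]))
print(an(a[0],a[1]),an(a[0],a[2]),an(b[0],b[1]),an(b[0],b[2]),np.round(a,4))
c=onplane(p,[[170+290/3.5,95+540/3.5],[170+424/3.5,95+542/3.5]],.067);print(an(c[0],c[1]))
print((a[1]+a[2])/2)
"
python3 -m handwheel '[-1,0.02,0,0.02,0,0,0, -1,0,0,0,0,0,0, -1,0,0,0,0,0,0, -1,0,0,0,0,0,0, -1,0,0,0,0,0,0]' 40
python3 -c "
from h import *
to(.4805,-.039,.044,-46)"
```

```text
176.55791023646714 -94.64873190861917 179.98460915015787 -90.20870744782978 [[ 0.5066 -0.0161  0.019 ]
 [ 0.4569 -0.0131  0.019 ]
 [ 0.5026 -0.0656  0.019 ]]
-46.28978628944456
[ 0.47971334 -0.03938652  0.019     ]
t: 15.6
tcp_pos: [0.4816, -0.0382, 0.0463]
tool_rot: [0.001, 0.927, 0.376, 0.001]
ft_force: [0.6, -1.2, 7.0]
finger_gap: 0.023
shift now-axes [-0.033 -0.004  0.057] target-axes [-0.033 -0.004  0.057] turn [ 0.016 -0.011  0.02 ]
t 15.6 tcp [ 0.4816 -0.0382  0.0463] F [ 0.6 -1.2  7. ] M [-0.074 -0.022  0.091] gap 0.023 q [-0.06  0.85  0.08  2.13 -0.35  0.17 -0.46] yaw -45.84
```

The foot sits at a yaw of about -3.5°, against the wall, and the tool at -45.9°. Lifting with a firmer grip.

```bash

python3 -m handwheel '[-1,0,0,-0.1,0,0,0, -1,0,0,-0.2,0,0,0, -1,0,0,-0.4,0,0,0, -1,0,0,-0.7,0,0,0, -1,0,0,-0.7,0,0,0]' 60
python3 -c "
from h import *
to(.5165,.2115,.13,-63.7)"
```

```text
t: 16.1
tcp_pos: [0.4786, -0.0373, 0.1299]
tool_rot: [-0.001, 0.927, 0.376, -0.002]
ft_force: [1.1, -0.0, -4.0]
finger_gap: 0.0227
shift now-axes [ 5.013e+00 -3.802e+00  1.000e-03] target-axes [ 3.604e+00 -5.157e+00 -1.000e-03] turn [-0.022  0.019  2.234]
t 16.1 tcp [ 0.4786 -0.0373  0.1299] F [ 1.1 -0.  -4. ] M [ 0.01  -0.047 -0.05 ] gap 0.0227 q [-0.13  0.69  0.18  2.1  -0.32  0.38 -0.49] yaw -45.83
```

```bash

python3 -m handwheel '[-1,0,0,0,0,0,0.7, -1,0,0,0,0,0,0.8, -1,0,0,0,0,0,0.73, -1,0.25,-0.36,0,0,0,0, -1,0.45,-0.65,0,0,0,0]'
python3 -m handwheel '[-1,0.5,-0.72,0,0,0,0, -1,0.5,-0.72,0,0,0,0, -1,0.5,-0.72,0,0,0,0, -1,0.5,-0.72,0,0,0,0, -1,0.4,-0.58,0,0,0,0]'
python3 -m handwheel '[-1,0.3,-0.45,0,0,0,0, -1,0.2,-0.24,0,0,0,0, -1,0,0,0,0,0,0]'
python3 -c "
from h import *
to(.5165,.2115,.13,-63.7)
p=shot('wrist');cv2.imwrite('pics/w5.png',p['img'][:,:,::-1])
q=shot('scene');r=shot('side')
cv2.imwrite('pics/s5.png',np.hstack([cv2.resize(q['img'][80:200,250:370],(400,400)),cv2.resize(r['img'][100:220,150:270],(400,400))])[:,:,::-1])
import pickle;pickle.dump([{k:p[k] for k in('img','T','fx','fy','cx','cy','k1')} for p in (p,q,r)],open('w5.pkl','wb'))
to(.5165,.2115,.13,-63.7)
"
```

```text
t: 16.6
tcp_pos: [0.4861, 0.0089, 0.1296]
tool_rot: [0.0, 0.974, 0.225, -0.001]
ft_force: [-1.0, 0.4, -4.4]
finger_gap: 0.0229
t: 17.1
tcp_pos: [0.5106, 0.1803, 0.1291]
tool_rot: [-0.001, 0.973, 0.229, -0.001]
ft_force: [0.1, 0.5, -5.1]
finger_gap: 0.0226
t: 17.4
tcp_pos: [0.5172, 0.2132, 0.129]
tool_rot: [-0.001, 0.973, 0.229, -0.0]
ft_force: [0.9, 0.1, -3.5]
finger_gap: 0.0229
shift now-axes [-0.036  0.031 -0.024] target-axes [-0.036  0.031 -0.024] turn [-0.012  0.004  0.027]
t 17.4 tcp [0.5172 0.2132 0.129 ] F [ 0.9  0.1 -3.5] M [ 0.02   0.015 -0.05 ] gap 0.0229 q [-0.7   0.79  0.39  1.87 -0.51  0.58 -1.08] yaw -63.48
shift now-axes [ 0.006 -0.073 -0.017] target-axes [ 0.006 -0.073 -0.017] turn [ 0.007  0.012 -0.014]
t 17.55 tcp [0.5176 0.2088 0.1293] F [ 0.6  0.3 -4.7] M [-0.015  0.008 -0.005] gap 0.0229 q [-0.69  0.79  0.39  1.88 -0.51  0.58 -1.08] yaw -63.82
```

View pics/w5.png

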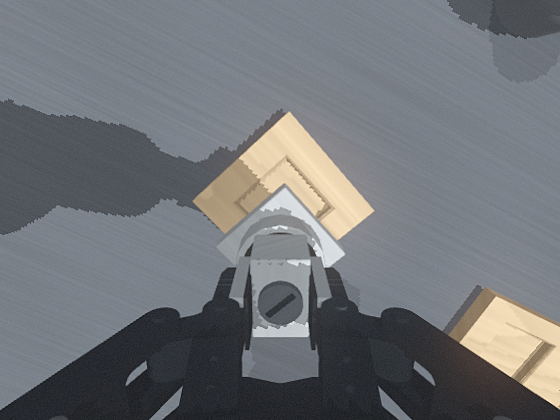

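View pics/s5.png

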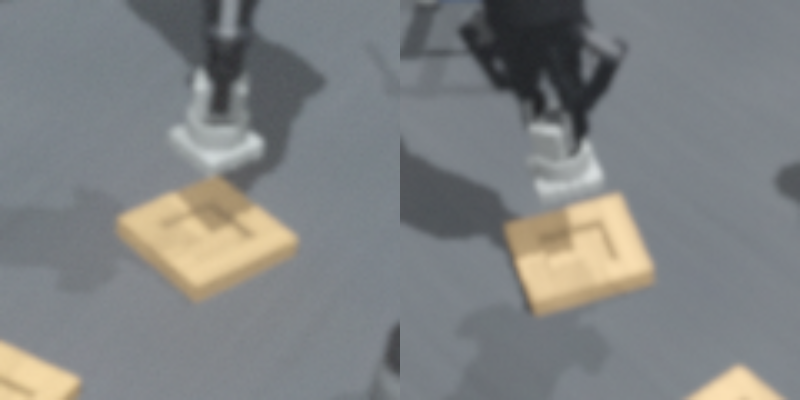

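```bash
python3 -c "
import pickle
from h import *
p=pickle.load(open('w5.pkl','rb'))[0]
cv2.imwrite('pics/w5z.png',cv2.resize(p['img'][100:260,185:385,::-1],None,fx=3.75,fy=3.75,interpolation=cv2.INTER_CUBIC))
"
```

```text
(no output)
```

View pics/w5z.png

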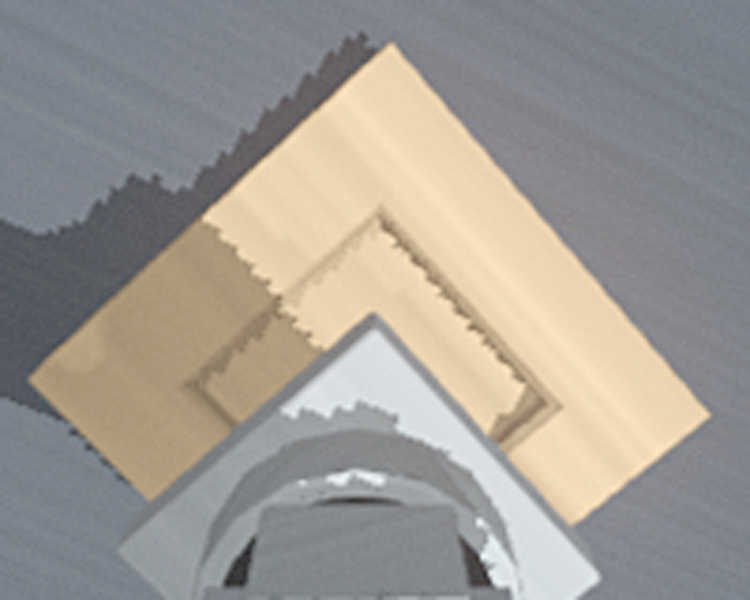

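```bash
python3 -c "
import pickle
from h import *
p=pickle.load(open('w5.pkl','rb'))[0]
px=lambda L:np.array(L,float)/3.75+[185,100]
an=lambda u,v:round(np.degrees(np.arctan2(*(v-u)[1::-1])),2)
b=onplane(p,px([[390,43],[30,380],[710,415]]),.016)
print('block',an(b[0],b[1]),an(b[0],b[2]),np.linalg.norm(b[0]-b[1]),np.linalg.norm(b[0]-b[2]),(b[1]+b[2])/2)
for L,z in(([[373,312],[116,548],[602,577]],.0905),([[375,328],[120,557],[599,583]],.1025)):
  a=onplane(p,px(L),z);print('foot',an(a[0],a[1]),an(a[0],a[2]),np.linalg.norm(a[0]-a[1]),np.linalg.norm(a[0]-a[2]),(a[1]+a[2])/2)
s=onplane(p,[[281,304]],.1305+.024);print('screw',s)
print('tcp in pic', (p['T']@np.linalg.inv(np.array(imaging.capture('wrist')['tool_from_camera'])))[:3,3])
"
```

```text
block 158.79 -111.41 0.09930536706693549 0.09994149592280634 [0.51577216 0.20950659 0.016     ]
foot 159.9 -113.13 0.053423016291547415 0.05432589161425181 [0.51139901 0.21008027 0.0905    ]
foot 159.39 -112.76 0.04916486815156025 0.04933672650845243 [0.51519126 0.21193387 0.1025    ]
screw [[0.51661037 0.2127638  0.1545    ]]
tcp in pic [0.51722452 0.21324344 0.12903477]
```

The foot yaw is -21.7° and the block -21.3°, so orientation matches. I'll go down to about 12 mm above the block and measure again there, where parallax is small.

```bash
python3 -c "
from h import *
to(.5172,.2112,.068)"
python3 -m handwheel '[-1,0,-0.03,0.3,0,0,0, -1,0,0,0.5,0,0,0, -1,0,0,0.5,0,0,0, -1,0,0,0.2,0,0,0, -1,0,0,0,0,0,0]'
python3 -m handwheel '[-1,0,0,0,0,0,0, -1,0,0,0,0,0,0]'
python3 -c "
from h import *
p=shot('wrist');cv2.imwrite('pics/w6.png',cv2.resize(p['img'][110:310,170:390,::-1],None,fx=3,fy=3,interpolation=cv2.INTER_CUBIC))
q=shot('scene');r=shot('side')
cv2.imwrite('pics/s6.png',np.hstack([cv2.resize(q['img'][90:190,260:360],(400,400)),cv2.resize(r['img'][120:220,150:250],(400,400))])[:,:,::-1])
import pickle;pickle.dump([{k:p[k] for k in('img','T','fx','fy','cx','cy','k1')} for p in (p,q,r)],open('w6.pkl','wb'))
to(.5172,.2112,.068)
"
```

```text
shift now-axes [ 0.019 -0.063  1.534] target-axes [ 0.016 -0.062  1.534] turn [ 0.007  0.01  -0.   ]
t 17.6 tcp [0.5177 0.2087 0.1294] F [ 0.7 -0.3 -4.4] M [-0.043  0.009  0.005] gap 0.0227 q [-0.69  0.79  0.39  1.88 -0.51  0.58 -1.08] yaw -63.84
t: 18.1
tcp_pos: [0.5165, 0.2111, 0.0679]
tool_rot: [0.0, 0.974, 0.227, -0.002]
ft_force: [-0.1, -0.2, -4.8]
finger_gap: 0.0225
t: 18.3
tcp_pos: [0.5183, 0.212, 0.0701]
tool_rot: [-0.0, 0.974, 0.228, 0.001]
ft_force: [0.5, -0.5, -3.7]
finger_gap: 0.0225
shift now-axes [-0.029  0.015  0.05 ] target-axes [-0.029  0.015  0.05 ] turn [ 0.   -0.01  0.  ]
t 18.45 tcp [0.518  0.2122 0.07  ] F [-0.8 -0.2 -5. ] M [0.019 0.016 0.007] gap 0.0224 q [-0.65  0.88  0.31  1.9  -0.57  0.45 -1.04] yaw -63.67
```

View pics/w6.png

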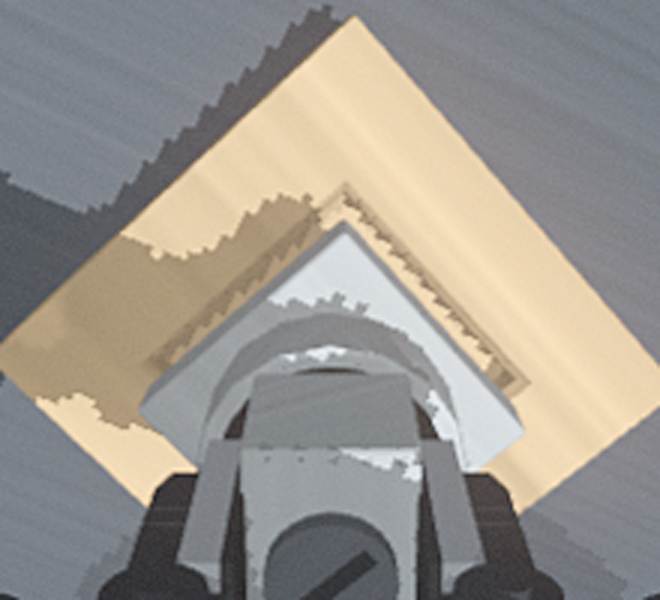

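View pics/s6.png

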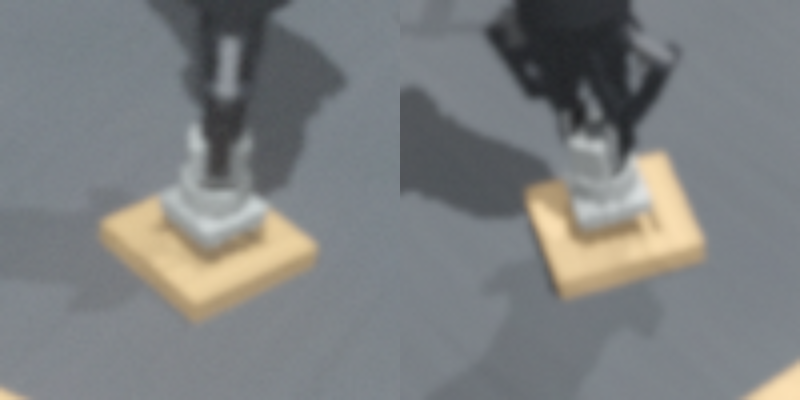

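```bash
python3 -c "
import pickle
from h import *
p=pickle.load(open('w6.pkl','rb'))[0]
cv2.imwrite('pics/w6a.png',cv2.resize(p['img'][175:275,210:350,::-1],None,fx=5.7,fy=5.7,interpolation=cv2.INTER_CUBIC))
cv2.imwrite('pics/w6b.png',cv2.resize(p['img'][105:290,160:400,::-1],None,fx=3.3,fy=3.3,interpolation=cv2.INTER_CUBIC))
"
```

```text
(no output)
```

View pics/w6a.png

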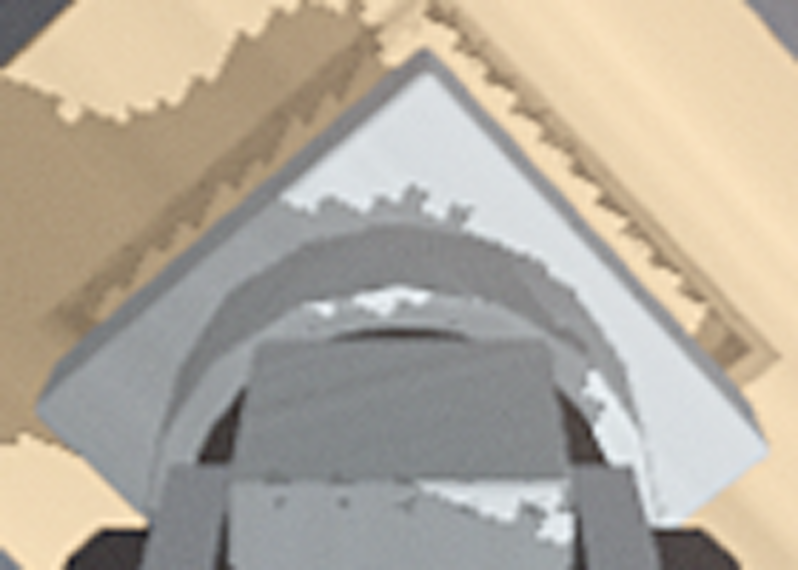

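View pics/w6b.png

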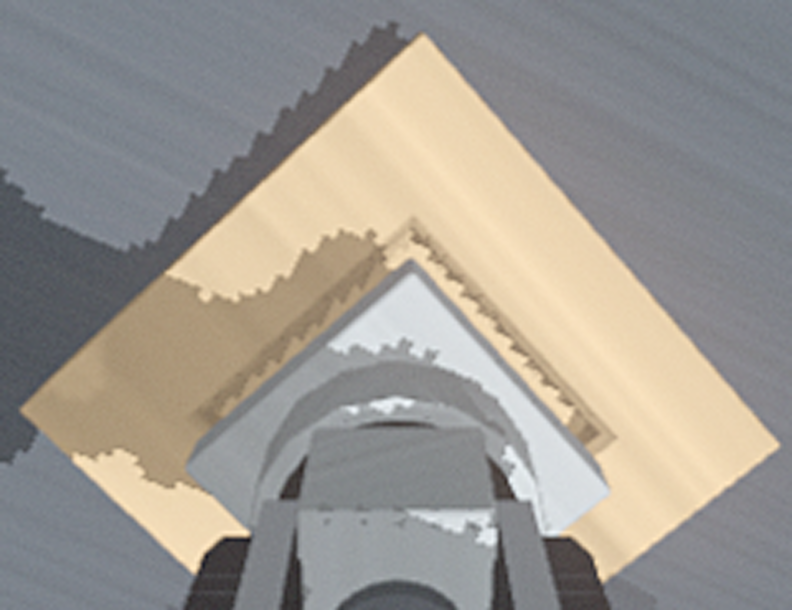

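```bash
python3 -c "
import pickle
from h import *
p=pickle.load(open('w6.pkl','rb'))[0]
A=lambda L:np.array(L,float)/5.7+[210,175]
B=lambda L:np.array(L,float)/3.3+[160,105]
an=lambda u,v:round(np.degrees(np.arctan2(*(v-u)[1::-1])),2)
def rep(n,a): print(n,an(a[0],a[1])-180,an(a[0],a[2])+90,np.round([np.linalg.norm(a[0]-a[1]),np.linalg.norm(a[0]-a[2])],4),np.round((a[1]+a[2])/2,4))
rep('block',onplane(p,B([[423,34],[20,410],[780,447]]),.016))
rep('nest',onplane(p,B([[410,218],[195,415],[616,437]]),.016))
for zz in(.0407,.0427,.0447): rep('foot',onplane(p,A([[430,72],[40,408],[768,450]]),zz))
T=p['T']@np.linalg.inv(np.array(imaging.capture('wrist')['tool_from_camera']));print(T[:3,3],T[:3,2])
to(.5172,.2112,.068)
"
```

```text
block -21.47 -21.590000000000003 [0.0997 0.1001] [0.5156 0.2097 0.016 ]
nest -20.72 -20.650000000000006 [0.054  0.0563] [0.5164 0.2093 0.016 ]
foot -22.039999999999992 -22.459999999999994 [0.0492 0.0493] [0.5161 0.2106 0.0407]
foot -22.039999999999992 -22.459999999999994 [0.0487 0.0487] [0.5169 0.211  0.0427]
foot -22.039999999999992 -22.459999999999994 [0.0481 0.0481] [0.5177 0.2114 0.0447]
[0.51825164 0.21204542 0.07008674] [ 1.62175096e-03  5.27800716e-04 -9.99998546e-01]
shift now-axes [-0.026  0.017  0.047] target-axes [-0.026  0.017  0.047] turn [-0.    -0.008 -0.   ]
t 18.5 tcp [0.5178 0.2123 0.0699] F [-0.5 -0.3 -2.8] M [ 0.024  0.022 -0.01 ] gap 0.023 q [-0.65  0.88  0.31  1.9  -0.57  0.45 -1.04] yaw -63.67
```

Relative to the block, the foot is about (+0.9, +1.2) mm off and 0.7° over. I'll correct that and descend in small steps, watching the force.

```bash

python3 -m handwheel '[-1,-0.034,0.017,0,0,0,-0.08, -1,0,0,0.1,0,0,0, -1,0,0,0.1,0,0,0, -1,0,0,0.08,0,0,0, -1,0,0,0,0,0,0]'
python3 -c "
from h import *
to(.5172,.2112,.0463)"
```

```text
t: 19.0
tcp_pos: [0.5161, 0.2107, 0.0574]
tool_rot: [-0.0, 0.972, 0.233, -0.001]
ft_force: [0.4, -0.2, -4.6]
finger_gap: 0.0227
shift now-axes [0.029 0.002 0.277] target-axes [0.029 0.002 0.277] turn [-0.002  0.009  0.   ]
t 19.0 tcp [0.5161 0.2107 0.0574] F [ 0.4 -0.2 -4.6] M [-0.03  -0.018 -0.026] gap 0.0227 q [-0.64  0.89  0.29  1.91 -0.57  0.42 -1.02] yaw -63.04
```

```bash

python3 -m handwheel '[-1,0,0,0.05,0,0,0, -1,0,0,0.03,0,0,0, -1,0,0,0,0,0,0]'
python3 -c "
from h import *
to(.5172,.2112,.0463)"
python3 -m handwheel '[-1,0,0,0.04,0,0,0, -1,0,0,0,0,0,0]'
python3 -c "
from h import *
to(.5172,.2112,.0463)"
```

```text
t: 19.3
tcp_pos: [0.5165, 0.2108, 0.0547]
tool_rot: [-0.0, 0.972, 0.233, -0.0]
ft_force: [0.0, 0.3, -4.3]
finger_gap: 0.0227
shift now-axes [ 0.019 -0.     0.211] target-axes [ 0.019 -0.     0.211] turn [-0.001  0.001  0.   ]
t 19.3 tcp [0.5165 0.2108 0.0547] F [ 0.   0.3 -4.3] M [ 0.053 -0.001 -0.011] gap 0.0227 q [-0.63  0.9   0.28  1.91 -0.57  0.42 -1.02] yaw -63.04
t: 19.5
tcp_pos: [0.5165, 0.2109, 0.0532]
tool_rot: [-0.0, 0.972, 0.233, -0.0]
ft_force: [0.6, 0.8, -4.0]
finger_gap: 0.0225
shift now-axes [0.019 0.    0.172] target-axes [0.019 0.    0.172] turn [-0.001  0.001  0.   ]
t 19.5 tcp [0.5165 0.2109 0.0532] F [ 0.6  0.8 -4. ] M [ 0.003 -0.002  0.003] gap 0.0225 q [-0.63  0.9   0.28  1.91 -0.58  0.41 -1.02] yaw -63.04
```

```bash

python3 -m handwheel '[-1,0,0,0.04,0,0,0, -1,0,0,0,0,0,0]'
python3 -c "
from h import *
to(.5172,.2112,.0463)"
python3 -m handwheel '[-1,0,0,0.04,0,0,0, -1,0,0,0,0,0,0]'
python3 -c "
from h import *
to(.5172,.2112,.0463)"
```

```text
t: 19.7
tcp_pos: [0.5165, 0.2109, 0.0515]
tool_rot: [-0.0, 0.972, 0.233, -0.0]
ft_force: [1.1, 0.8, -4.4]
finger_gap: 0.0228
shift now-axes [0.02  0.001 0.131] target-axes [0.02  0.001 0.131] turn [-0.001  0.001  0.   ]
t 19.7 tcp [0.5165 0.2109 0.0515] F [ 1.1  0.8 -4.4] M [ 0.006  0.035 -0.042] gap 0.0228 q [-0.63  0.9   0.28  1.91 -0.58  0.41 -1.02] yaw -63.04
t: 19.9
tcp_pos: [0.5165, 0.2108, 0.0499]
tool_rot: [-0.0, 0.972, 0.233, -0.0]
ft_force: [-0.5, -0.6, -4.4]
finger_gap: 0.0227
shift now-axes [ 0.02 -0.    0.09] target-axes [ 0.02 -0.    0.09] turn [-0.001  0.002  0.   ]
t 19.9 tcp [0.5165 0.2108 0.0499] F [-0.5 -0.6 -4.4] M [-0.036 -0.001 -0.006] gap 0.0227 q [-0.63  0.91  0.28  1.91 -0.58  0.41 -1.02] yaw -63.04
```

It is entering freely. I'll continue to the floor.

```bash

python3 -m handwheel '[-1,0,0,0.04,0,0,0, -1,0,0,0.02,0,0,0, -1,0,0,0,0,0,0]'
python3 -c "
from h import *
to(.5172,.2112,.0463)"
python3 -m handwheel '[-1,0,0,0.02,0,0,0, -1,0,0,0,0,0,0]'
python3 -c "
from h import *
to(.5172,.2112,.0463)"
```

```text
t: 20.2
tcp_pos: [0.5165, 0.2108, 0.0475]
tool_rot: [-0.0, 0.972, 0.233, -0.0]
ft_force: [-0.9, -0.1, -4.7]
finger_gap: 0.0227
shift now-axes [ 0.02  -0.     0.031] target-axes [ 0.02  -0.     0.031] turn [-0.001  0.002  0.   ]
t 20.2 tcp [0.5165 0.2108 0.0475] F [-0.9 -0.1 -4.7] M [ 0.049  0.028 -0.066] gap 0.0227 q [-0.63  0.91  0.27  1.91 -0.58  0.4  -1.01] yaw -63.04
t: 20.4
tcp_pos: [0.5166, 0.2108, 0.0468]
tool_rot: [-0.0, 0.972, 0.233, -0.0]
ft_force: [-0.9, 0.2, -4.0]
finger_gap: 0.0228
shift now-axes [ 0.018 -0.001  0.013] target-axes [ 0.018 -0.001  0.013] turn [-0.001  0.     0.   ]
t 20.4 tcp [0.5166 0.2108 0.0468] F [-0.9  0.2 -4. ] M [-0.055  0.036  0.018] gap 0.0228 q [-0.63  0.91  0.27  1.91 -0.58  0.4  -1.01] yaw -63.04
```

```bash

python3 -m handwheel '[-1,0,0,0.02,0,0,0, -1,0,0,0.02,0,0,0, -1,0,0,0,0,0,0]'
python3 -c "
from h import *
to(.5172,.2112,.0463)"
```

```text
t: 20.7
tcp_pos: [0.5167, 0.2108, 0.0464]
tool_rot: [-0.0, 0.972, 0.233, 0.0]
ft_force: [-2.5, -0.4, 6.5]
finger_gap: 0.0226
shift now-axes [ 0.015 -0.004  0.002] target-axes [ 0.015 -0.004  0.002] turn [-0.004 -0.005 -0.   ]
t 20.7 tcp [0.5167 0.2108 0.0464] F [-2.5 -0.4  6.5] M [-0.086  0.49   0.02 ] gap 0.0226 q [-0.63  0.91  0.27  1.91 -0.58  0.4  -1.01] yaw -63.06
```

The foot touched the floor at TCP z 0.0464, the height at which it was grasped in the rack. I'll release and rise.

```bash

python3 -m handwheel '[-0.2,0,0,0,0,0,0, 0.3,0,0,0,0,0,0, 1,0,0,0,0,0,0, 1,0,0,0,0,0,0]' 20
python3 -m handwheel '[1,0,0,-0.5,0,0,0, 1,0,0,-1,0,0,0, 1,0,0,-1,0,0,0, 1,0,0,-1,0,0,0, 1,0,0,0,0,0,0]'
python3 -c "
from h import *
p=shot('wrist');q=shot('scene');r=shot('side')
cv2.imwrite('pics/w7.png',p['img'][:,:,::-1])
cv2.imwrite('pics/s7.png',np.hstack([cv2.resize(q['img'][100:300,140:360],(400,400)),cv2.resize(r['img'][130:320,170:350],(400,400))])[:,:,::-1])
import pickle;pickle.dump(p|{},open('w7.pkl','wb'))
to(.5172,.2112,.2)
"
```

```text
t: 21.1
tcp_pos: [0.5168, 0.2109, 0.0453]
tool_rot: [-0.0, 0.972, 0.233, 0.0]
ft_force: [0.2, -0.1, -0.1]
finger_gap: 0.0764
t: 21.6
tcp_pos: [0.5201, 0.2114, 0.1902]
tool_rot: [-0.001, 0.972, 0.233, 0.005]
ft_force: [0.7, -0.7, -0.8]
finger_gap: 0.0852
shift now-axes [ 0.029  0.009 -0.38 ] target-axes [ 0.03  0.01 -0.38] turn [-0.004  0.006  0.   ]
t 21.75 tcp [0.516  0.211  0.1848] F [-1.1 -0.2 -0.9] M [0.006 0.061 0.024] gap 0.0855 q [-0.74  0.71  0.46  1.84 -0.46  0.7  -1.11] yaw -63.02
```

View pics/w7.png

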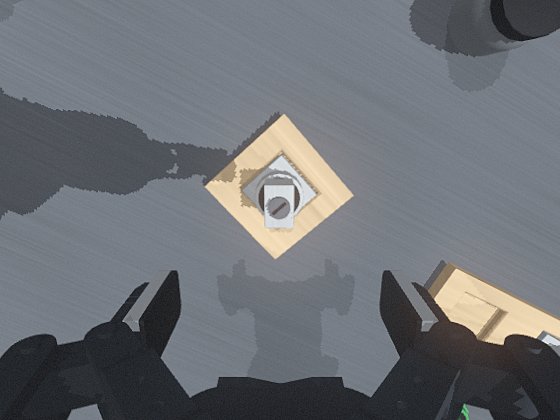

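View pics/s7.png

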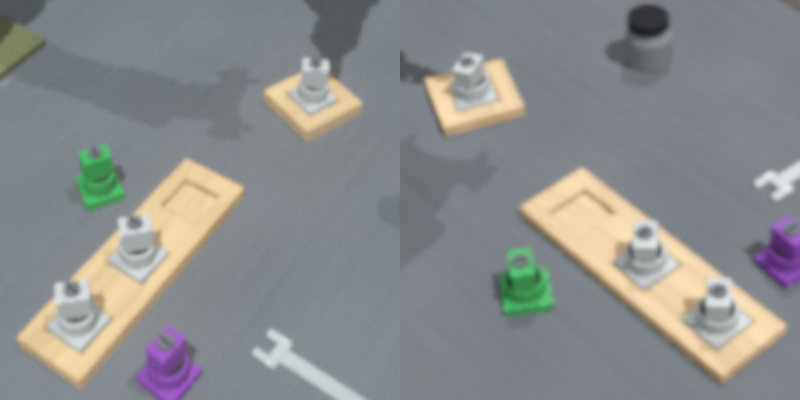

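The roller stands in the single block at about (279,195), and the two free ones are still in the rack. One enlarged crop to check it is fully seated.

```bash
python3 -c "
import pickle
from h import *
p=pickle.load(open('w7.pkl','rb'))
cv2.imwrite('pics/w7z.png',cv2.resize(p['img'][110:262,200:358,::-1],None,fx=3.8,fy=3.8,interpolation=cv2.INTER_CUBIC))
"
```

```text
(no output)
```

View pics/w7z.png

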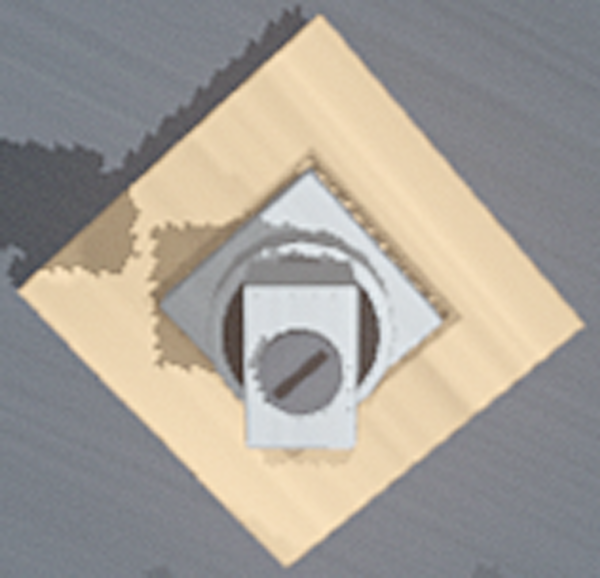

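The foot is inside the nest with a thin, even gap, and the gripper is clear.

```bash
python3 -c "
from workcell import hand_in
print(hand_in())"
```

```text
the job is handed in; nothing more can be done
None
```

I turned all three wheels by their lugs, found that the left roller drags, and seated it in the single block. The job was handed in at about 22 s; no verdict is reported.

- **Turning:** I turned the left lug by about 51°, and the middle and right by about 45° each. The left one resisted steadily at 0.32–0.41 N m, while the middle gave about 0.07 and the right 0.04 or less. In the pictures all three lugs stayed turned.
- **Dragging roller:** The left roller went into the nest without catching. It met the floor at the same tool height at which I had gripped it in the rack, with about 6.5 N upward on the tool, about 11 N more than when it hung free.
- **Last checks:** The final pictures show its foot inside the nest with a thin, even gap, and the two free rollers still seated in the rack. The jar, the wrench and the green and purple look-alikes look undisturbed. The can was out of view in those pictures, but the arm stayed well away from it. The gripper was open and clear.
- **Disagreements:** The middle roller's 0.07 N m is above the 0.03 stated for a sound bearing. I put that down to sensor noise and a slightly off-centre grip, since it was still far below the left one. The wrist and fixed cameras put the block about 2 mm apart, so I placed the roller by the wrist camera's view of foot and block together.

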